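# Swing out the bench hook until it locks, then hang the solder reel on it

## Robot

A 6-joint arm with a two-finger parallel gripper is mounted at the origin on a cart in front of the work surface, level with it; the furniture and walls round the work are solid. World frame = base frame: x ahead of the robot, y to its left, z up, the work surface at z = 0. Lengths are in m, angles in rad, forces in N, time in s.
With the tool pointing down it reaches from about 0.4 to 0.925 m from the base axis. Payload 3.4 kg.
Tool frame: the origin (TCP) lies midway between the tips of the shut fingers; the grasp point (between the pads) lies 19 mm behind it; z points along the fingers, y is the line along which they close (so a half turn about z gives the same grasp; the last joint's range is limited). The gripper opens to 85 mm and grips with 20 to 120 N. Pads are 22 mm wide; open, the fingers measure 114 mm over their backs; the gripper's body (76 mm by 85 mm) begins 54 mm behind the grasp point. The pads swing forward as they close: fully open they stand 13 mm farther back than shut.
Start: joints at [1.095, 0.307, 1.506, -0, 1.328, -0.073], TCP at [0.225, 0.529, 0.231] pointing down, gripper open.
Joint ranges: [-3.12, 3.12], [-1.05, 2.28], [0.14, 2.33], [-1.42, 4.57], [0.1, 2.73], [-2.68, 2.68]. Speed limits (rad/s): [2.57, 2.57, 3.14, 3.14, 3.14, 3.14].

## Interface

Orientations are given as [roll, pitch, yaw] about the fixed x, y, z axes, in that order (R = Rz(yaw) Ry(pitch) Rx(roll)).
In Python, from bench import * gives the robot as it stands.
- The arm moves only by the tool jog_arm, never from a script. Its argument "moves" is one flat list of numbers, 7 for each row, row after row: the turn, a rotation vector about the tool's x, y, z in units of 180 degrees (1.0 is 180 degrees), then the shift along the tool's x, y, z in units of 0.2 m (1.0 is 0.2 m), then the closure, from 0 (fully open) to 1 (shut). In form: [ax, ay, az, x, y, z, hand, ax, ay, az, x, y, z, hand, ...]. A call has 1 to 20 rows; each row is the pose to reach, as a shift and turn from the pose commanded when the call began, along the tool's axes at that moment, turning the shorter way round; what a row does not reach only later rows make up. A row lasts 1/8 s, in which the tool goes at most 62.5 mm and 10.7 degrees, less where a joint would pass 70% of its speed; a pose out of reach is approached as far as the arm can. A call with a number of a shift or a turn outside -1 to 1 is refused whole. A call with a gripper value outside its range is refused whole. The fingers move at their own pace and stop on an object; "newtons" is the grip in N (left out, the last holds). Time passes only in rows, so rows that repeat a pose let the fingers close. It gives the time, the measured TCP pose, the force, the opening and the grip force at its end, in the units of the state.
- get_obs(): the state, without advancing time (a new reading comes with each control period).
- get_image(name): name is "side" or "top"; returns a dict with "image" (400x640x3 uint8, red, green, blue), "fx", "fy", "cx", "cy" (pixels), "k1" (the pictures are not rectified: a ray, as slopes to the right and down, at radius r is drawn at 1 + k1 r^2 times it, then the intrinsics apply), "T" (4x4, takes a point from camera to world coordinates). Camera axes: x right, y down, z forward; pixel columns grow to the right and rows downward; lengths in m; the calibration is good to about 2 mm. A picture is of the moment at which its call begins. There is no depth.
- close_job(): hands the job in; it is judged then, once.
The state is a dict: "time_s": time; "qpos": joint angles; "qvel": joint speeds; "joint_torque": joint torques, N m; "position": TCP position; "ee_rot": TCP orientation; "ft_force": force on the tool from outside, world axes, zero at the start; "torque": the same for the moment, N m; "grip_width": opening from 0.0 (shut) to 1.0 (fully open); "grasp_force": force on a finger pad.
Only numpy, scipy, OpenCV 4.12 (cv2) and the standard library are available. Lean on these libraries where they do the work, as an engineer would, in place of code of your own. Each camera call takes 0.05 s, during which the arm holds its last target. There are 200 camera calls.

## Task

Get the solder reel ready for drawing wire: the hook on the bench stand is folded away, so first swing it out round its post towards the front of the stand, against its return spring, until its spring catch drops into the notch of the collar and the hook stays out by itself when you let go. Go by feel, because the collar may be clamped at a different angle each time, and do not force the hook against the rubber buffer behind the notch. Then hang the reel hanger by its bow in the hook's saddle, lowering it gently, and leave it hanging free and the other things on the bench undisturbed.

Things in the scene. Friction and masses are not known exactly. Their poses are not given: they have to be found in the camera images.
- stand: Hook stand, bolted to the bench: grey base plate 116 x 96 x 10 mm, steel post 19 mm thick. Origin on the post's axis at bench level, z up; its front is its -x side, facing roughly to the robot. A collar clamped on the post under the blue hub has a notch that locks the hook somewhere within 0.6 rad either side of pointing straight out of the front; that angle is not measured.
- swivel: Blue hub (28 mm across, top 16 mm above origin) with a steel J-hook along its +x and a bracket with the catch along its +y (to 69 mm out). Origin on the post's axis, 165 mm above the bench, at the arm's centre line. Turns about z only. Folded, its +x points 1.22 rad counterclockwise from the stand's +x (left rear); it swings out counterclockwise seen from above, 1.3 to 2.6 rad, to the front.
- push_point (a point): On the centre line of the hook's straight round arm (8 mm thick, level, from the hub to 60 mm out), 50 mm from the axis: push here from the clockwise side, e.g. with shut fingertips reaching 15 mm below the line. Return spring: 1 to 3 N here, catch drag under 1 N more. It moves freely until it locks; more than 20 N is too much.
- catch (a joint): Spring catch on the swivel, a steel pin with a red knob: about 0.007 while its nose rides on the collar's track (not locked), under 0.001 when dropped into the notch (locked). About 3 mm of arm travel after it drops, the hook meets a rubber buffer (about 13 N more for each further mm at the push point). Let go, the locked hook springs back about 0.06 rad and stays.
- hook_tip (a point): Centre of the red ball (10 mm across) on the hook's upturned tip, in the swivel's frame 103.5 mm out along +x and 3 mm above the arm's centre line. To hang something, it must pass over the ball's top.
- hook_seat (a point): Saddle of the hook, 85 mm out along the swivel's +x, 5 mm below the arm's centre line: where the centre of the hanger's 7 mm bow bar lies when fully down in the saddle. The hook's own bar reaches 11.5 mm below this point.
- reel_hanger: Dark steel stirrup with a pale solder reel (48 mm across, 30 wide) on its axle, 0.34 kg, standing on the bench. Origin: middle of the underside, z up. Flat uprights at y = -18.5 and 18.5 mm (41 mm over both, 16 mm wide along x), free to grip 52 to 98 mm above the underside. Window for the hook, along x either way round: 33 mm wide, 57 to 103 mm above the underside.
- bow (a point): Centre of the hanger's bow, the arched bar 7 mm thick that joins the uprights on top, 107 mm above the hanger's underside.
- multimeter: Yellow and black multimeter lying on the bench, 148 x 78 x 45 mm, origin under its centre: leave it alone.
- jar_black: Small black jar, 34 mm across, 56 mm high, origin under its centre: leave it alone.
- connector: Metal cable connector with black end, 62 x 19 x 19 mm, lying on the bench, origin under its centre: leave it alone.
- nipper: Teal-handled side cutters lying on the bench, 133 x 61 x 13 mm, origin under the centre: leave them alone.

How it is judged:
On the way:
1. the hook is locked: its catch has dropped in and stays in with the hand off the hook, before the reel hanger is on it (value of joint catch below 0.002 m and contact force between each of the fingers, reel_hanger and swivel below 0.2 N), for 0.3 s.
At the end, for the whole second after the job is handed in: The hook is locked (catch below 2 mm) and the reel hanger hangs from it with its weight on the hook: the middle of its bow within 12 mm of the hook's seat point, the hanger upright within 0.2 rad, roughly square to the hook (its x axis within 0.6 rad of the hook's) and at rest (under 0.05 m/s) (value of joint catch below 0.002 m and distance between bow and hook_seat below 0.012 m and contact force between reel_hanger and swivel above 1.5 N and angle between reel_hanger's own z axis and vertical below 0.2 rad and linear speed of reel_hanger below 0.05 m/s and angle between the x axis of reel_hanger and the x axis of swivel, either way round below 0.6 rad); the robot touches nothing.
It fails at once if the hand presses on the hook or its catch with more than 20 N (contact force between any of the fingers, the arm and swivel above 20 N).
It fails at once if the reel hanger is pressed or dropped on the hook with more than 25 N (contact force between reel_hanger and swivel above 25 N).
It fails at once if a bystander (multimeter, jar, connector or side cutters) is moved by more than 25 mm (distance of any of multimeter, jar_black, connector, nipper from where it was at the start of the episode above 0.025 m).
It also fails if it takes over 72 s, if anything falls off the work surface, if the arm or the gripper's body presses on something with over 40 N, if the wrist force passes 120 N, or if a joint passes its speed limit or range.

## Working session

There is one attempt and no reset: what is moved stays moved. The work goes in short steps, Python scripts to look and compute and a tool call to move; the robot and the scene stay as the last step left them, time stands still between calls to the robot, and variables do not carry over. Pictures are saved under pics/ and viewed, at most 10 in all, crops included, and the job is handed in when it is done.

Besides the shell and the picture viewer there is one more tool, called after "Request:" in YAML: its name, and indented under it one key for each argument. jog_arm: Moves the arm, as the interface text tells. Shifts and turns lie within -1 to 1; 1 stands for 0.2 m of shift or 180 degrees of turn. Its arguments: {"type":"object","properties":{"moves":{"type":"array"},"newtons":{"type":"number"}},"required":["moves"]}

```bash
mkdir -p pics; cat > h.py <<'E'
from bench import *
import numpy as np, cv2
from scipy.spatial.transform import Rotation as R
def snap(n,f=None):
    d=get_image(n)
    if f: cv2.imwrite('pics/'+f,d['image'][...,::-1])
    return d
def ray(d,u,v):
    K=np.array([[d['fx'],0,d['cx']],[0,d['fy'],d['cy']],[0,0,1]])
    p=cv2.undistortPoints(np.array([[[u,v]]],float),K,np.array([d['k1'],0,0,0]))[0,0]
    T=np.array(d['T']); return T[:3,3],T[:3,:3]@np.array([p[0],p[1],1])
def onz(d,u,v,z):
    o,r=ray(d,u,v); return o+r*(z-o[2])/r[2]
def tri(a,b):
    A=[];y=[]
    (o1,r1),(o2,r2)=a,b
    M=np.stack([r1,-r2],1); s=np.linalg.lstsq(M,o2-o1,rcond=None)[0]
    p,q=o1+s[0]*r1,o2+s[1]*r2
    return (p+q)/2,np.linalg.norm(p-q)
def proj(d,P):
    T=np.array(d['T']);c=T[:3,:3].T@(np.array(P,float)-T[:3,3])
    K=np.array([[d['fx'],0,d['cx']],[0,d['fy'],d['cy']],[0,0,1]])
    return cv2.projectPoints(c.reshape(1,1,3),np.zeros(3),np.zeros(3),K,np.array([d['k1'],0,0,0]))[0].ravel()
def rel(P,rpy=None,o=None):
    "shift (units .2m, tool axes) and turn to world pose"
    o=o or get_obs(); Rt=R.from_euler('xyz',o['ee_rot']) if len(o['ee_rot'])==3 else R.from_matrix(o['ee_rot'])
    s=Rt.inv().apply(np.array(P)-np.array(o['position']))/.2
    t=np.zeros(3) if rpy is None else (Rt.inv()*R.from_euler('xyz',rpy)).as_rotvec()/np.pi
    return np.round(t,3),np.round(s,3)
E
python3 - <<'E'
from h import *
np.set_printoptions(precision=3,suppress=True)
o=get_obs();print({k:np.round(v,3) for k,v in o.items()})
for n in('side','top'):
    d=snap(n,n+'0.png');print(n,d['fx'],d['cx'],d['k1'],np.array(d['T']))
E
```

```text
{'time_s': np.float64(0.0), 'qpos': array([ 1.095,  0.308,  1.508,  0.   ,  1.328, -0.073]), 'qvel': array([-0.   , -0.001,  0.   , -0.001,  0.   , -0.001]), 'joint_torque': array([  0.002, -45.756, -25.191,   0.   ,   0.013,  -0.   ]), 'position': array([0.225, 0.529, 0.23 ]), 'ee_rot': array([-3.14, -0.  ,  2.74]), 'ft_force': array([-0.21 , -0.038,  0.536]), 'torque': array([-0.011, -0.045,  0.02 ]), 'grasp_force': np.float64(0.0), 'grip_width': np.float64(0.999)}
side 488.3786901302294 313.79176279693775 0.018854552075587245 [[ 0.609 -0.363  0.706 -0.272]
 [-0.793 -0.281  0.54  -0.618]
 [ 0.002 -0.889 -0.459  0.674]
 [ 0.     0.     0.     1.   ]]
top 417.070678798547 320.38697582388323 -0.10406277783034046 [[-0.015 -0.98   0.2    0.293]
 [-1.     0.015 -0.001  0.022]
 [-0.002 -0.2   -0.98   1.348]
 [ 0.     0.     0.     1.   ]]
```

View pics/side0.png

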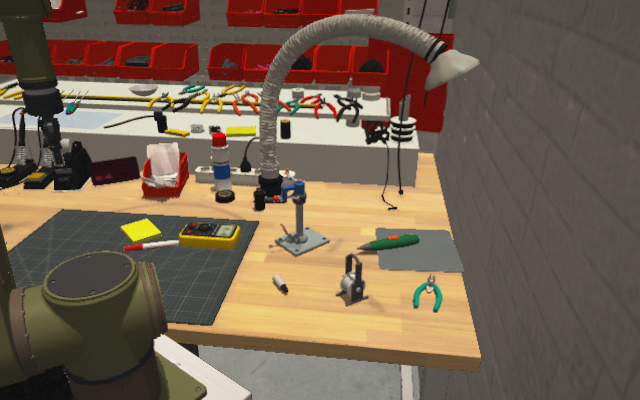

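View pics/top0.png

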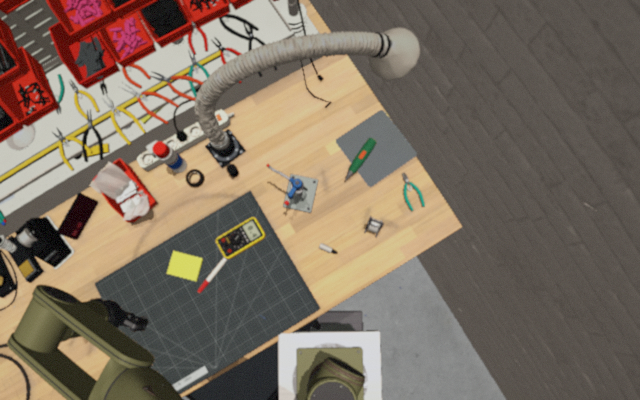

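The side view shows the stand at about (300,230), the hanger at (352,282), the connector at (281,284) and the jar at (260,200). In the top view the stand is at (300,190) and the hanger at (373,227). I'll enlarge both next.

```bash
python3 - <<'E'
from h import *
a=cv2.imread('pics/side0.png')[170:310,240:380];b=cv2.imread('pics/top0.png')[150:250,260:400]
a=cv2.resize(a,(560,560),interpolation=cv2.INTER_CUBIC);cv2.imwrite('pics/c1.png',a)
b=cv2.resize(b,(784,560),interpolation=cv2.INTER_CUBIC);cv2.imwrite('pics/c2.png',b)
E
```

```text
(no output)
```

View pics/c1.png

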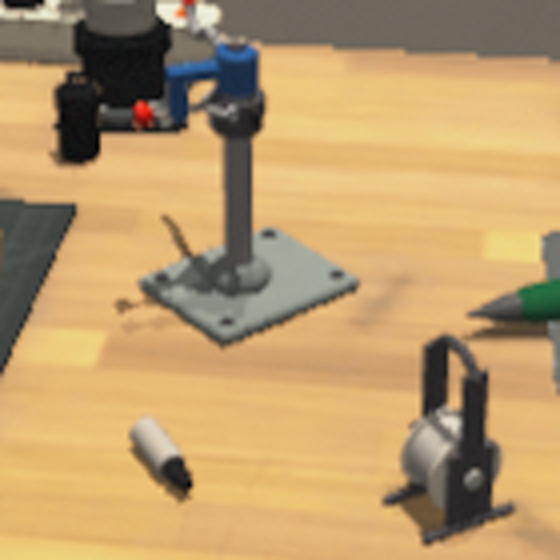

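View pics/c2.png

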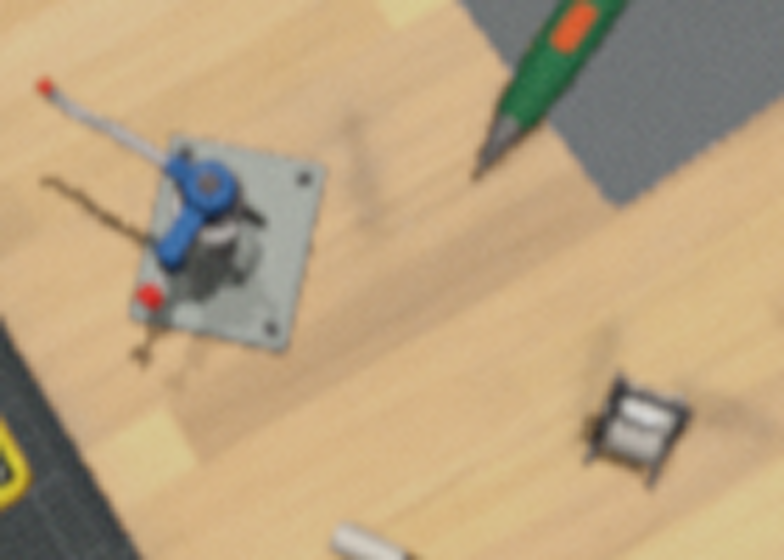

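The enlarged top view shows the hub at (209,183), the hook ball at (44,86) and the base corners. The hanger is near (640,430), with its feet running steeply. In the enlarged side view the ball is hidden behind the lamp, the hub top is at (238,48), and the hanger's bow runs from (437,342) to (475,378).

```bash
python3 - <<'E'
from h import *
np.set_printoptions(precision=4,suppress=True)
s=snap('side');t=snap('top')
S=lambda x,y:(240+x/4-.4,170+y/4-.4)
Tp=lambda x,y:(260+x/5.6-.4,150+y/5.6-.4)
print('hub',onz(t,*Tp(209,183),.181),'side',onz(s,*S(238,48),.181))
ball=onz(t,*Tp(44,86),.168);print('ball',ball)
c=[onz(t,*Tp(*p),.01) for p in((178,135),(325,162),(285,350),(133,318))]
c2=[onz(s,*S(*p),.01) for p in((268,230),(358,282),(225,340),(140,283))]
for q in(c,c2):
    print(np.array(q),'ctr',np.mean(q,0),[np.linalg.norm(q[i]-q[i-1]) for i in range(4)])
# hanger feet
print('feet near side',onz(s,*S(425,538),.004),onz(s,*S(512,508),.004))
print('top feet',onz(t,*Tp(590,460),.004),onz(t,*Tp(652,485),.004))
print('bow side',onz(s,*S(453,342),.107),'upr tops',onz(s,*S(437,340),.1),onz(s,*S(477,376),.1))
print('bow top',onz(t,*Tp(620,378),.1),onz(t,*Tp(690,405),.1))
# axle hub on near upright
print('axle',onz(s,*S(473,478),.03))
# dark mask in the top view
im=t['image'][190:250,355:400].astype(int);
m=((im.max(2)<95)).astype(np.uint8)
for r in m: print(''.join('#' if x else '.' for x in r)) if r.any() else 0
for n,p in dict(conn=(365,545),).items(): print(n,onz(t,*Tp(*p),.01))
print('meter',onz(t,240,238,.04),'nip',onz(t,412,192,.01),'jar',onz(t,232,171,.05),onz(s,260,192,.05),'lampbase',onz(t,225,150,0))
E
```

```text
hub [0.587 0.087 0.181] side [0.5812 0.0813 0.181 ]
ball [0.6442 0.1745 0.168 ]
[[0.6597 0.1149 0.01  ]
 [0.6418 0.0279 0.01  ]
 [0.5293 0.0527 0.01  ]
 [0.5496 0.1412 0.01  ]] ctr [0.5951 0.0842 0.01  ] [np.float64(0.11321381248964857), np.float64(0.08879594113608118), np.float64(0.11516894792914631), np.float64(0.09083738915236163)]
[[0.6506 0.1134 0.01  ]
 [0.6321 0.0232 0.01  ]
 [0.5238 0.0478 0.01  ]
 [0.5432 0.1362 0.01  ]] ctr [0.5874 0.0802 0.01  ] [np.float64(0.10976730246587842), np.float64(0.09208973354049371), np.float64(0.11105684633276176), np.float64(0.09045372106754686)]
feet near side [ 0.4439 -0.158   0.004 ] [ 0.4953 -0.1814  0.004 ]
top feet [ 0.463  -0.1232  0.004 ] [ 0.4478 -0.1587  0.004 ]
bow side [ 0.4806 -0.1473  0.107 ] upr tops [ 0.4862 -0.1335  0.1   ] [ 0.47   -0.1697  0.1   ]
bow top [ 0.4953 -0.1307  0.1   ] [ 0.4799 -0.1682  0.1   ]
axle [ 0.4751 -0.1675  0.03  ]
...............#.............................
...............##............................
..............###............................
..............##.............................
..............#..............................
..............#...........#..................
.............##...........##.................
............##............#..................
...........##............##..................
...........##............#...................
...........##...........#....................
...........#.................................
...........#.................................
conn [0.4153 0.008  0.01  ]
meter [0.4441 0.2756 0.04  ] nip [ 0.5916 -0.2832  0.01  ] jar [0.6611 0.305  0.05  ] [0.6774 0.3115 0.05  ] lampbase [0.75   0.3425 0.    ]
```

Request:
jog_arm:
  moves: [0, 0, 0.35, -0.91, -0.38, -0.05, 1, 0, 0, 0.35, -0.91, -0.38, -0.05, 1, 0, 0, 0.35, -0.91, -0.38, -0.05, 1, 0, 0, 0.35, -0.91, -0.38, -0.05, 1, 0, 0, 0.35, -0.91, -0.38, -0.05, 1, 0, 0, 0.35, -0.91, -0.38, -0.05, 1, 0, 0, 0.35, -0.91, -0.38, -0.05, 1, 0, 0, 0.35, -0.91, -0.38, -0.05, 1]

```text
time_s: 1.2
position: [0.3626, 0.3881, 0.2412]
ee_rot: [-3.141, 0.0, 1.643]
ft_force: [0.1, -0.4, -0.2]
grip_width: 0.001
grasp_force: 0.0
```

```bash
python3 - <<'E'
from h import *
o=get_obs();print(o['time_s'],o['position'],o['ee_rot'],o['qpos'],o['ft_force'])
print(rel([.64,.107,.235],[np.pi,0,.53]))
E
```

```text
1.2 [0.36256897 0.38806965 0.24119123] [-3.14140416e+00  1.57992142e-04  1.64301147e+00] [ 7.39818852e-01  2.38017927e-01  1.58067789e+00 -7.60892221e-06
  1.32314267e+00  6.67605594e-01] [ 0.1232975  -0.38948209 -0.23843668]
(array([-0.   ,  0.   ,  0.354]), array([-1.502,  1.282,  0.031]))
```

Request:
jog_arm:
  moves: [0, 0, 0.354, -0.75, 0.65, 0, 1, 0, 0, 0.354, -0.75, 0.65, 0, 1, 0, 0, 0.354, -0.75, 0.65, 0, 1, 0, 0, 0.354, -0.75, 0.65, 0, 1, 0, 0, 0.354, -0.75, 0.65, 0, 1, 0, 0, 0.354, -0.75, 0.65, 0, 1, 0, 0, 0.354, -0.75, 0.65, 0, 1, 0, 0, 0.354, -0.75, 0.65, 0, 1]

```text
time_s: 2.2
position: [0.5027, 0.2476, 0.2413]
ee_rot: [-3.142, 0.0, 0.532]
ft_force: [-0.1, -0.8, 1.0]
grip_width: -0.0
grasp_force: 0.0
```

```bash
python3 - <<'E'
from h import *
print(rel([.64,.107,.235],[np.pi,0,-.576]))
E
```

```text
(array([0.   , 0.   , 0.353]), array([0.235, 0.954, 0.031]))
```

Request:
jog_arm:
  moves: [0, 0, 0.353, 0.24, 0.95, 0, 1, 0, 0, 0.353, 0.24, 0.95, 0, 1, 0, 0, 0.353, 0.24, 0.95, 0, 1, 0, 0, 0.353, 0.24, 0.95, 0, 1, 0, 0, 0.353, 0.24, 0.95, 0, 1, 0, 0, 0.353, 0.24, 0.95, 0, 1, 0, 0, 0.353, 0.24, 0.95, 0, 1, 0, 0, 0.353, 0.24, 0.95, 0, 1]

```text
time_s: 3.2
position: [0.6399, 0.1078, 0.2413]
ee_rot: [3.142, -0.0, -0.577]
ft_force: [0.4, -0.0, 0.4]
grip_width: 0.003
grasp_force: 0.0
```

```bash
python3 - <<'E'
from h import *
o=get_obs();print(o['position'],o['ee_rot'],o['qpos'],rel([.64,.107,.150],[np.pi,0,-.576]))
s=snap('side');t=snap('top')
print(proj(s,o['position']),proj(t,o['position']))
a=cv2.resize(s['image'][140:240,240:365],(500,400),interpolation=2);b=cv2.resize(t['image'][130:230,235:335],(400,400)[::1],interpolation=2)
c=np.zeros((400,800,3),np.uint8);c=np.hstack([cv2.resize(a,(400,320)),b[:320]]);cv2.imwrite('pics/c3.png',cv2.resize(c,(800,320))[...,::-1])
E
```

```text
[0.63988151 0.10775563 0.24129611] [ 3.14152575e+00 -6.20179783e-06 -5.76576142e-01] [ 1.01786195e-01  4.03298244e-01  1.32790189e+00 -5.67117874e-05
  1.41042968e+00  2.24916772e+00] (array([ 0., -0., -0.]), array([0.003, 0.003, 0.456]))
[305.30985035 149.64078876] [288.15149333 158.57170597]
```

View pics/c3.png

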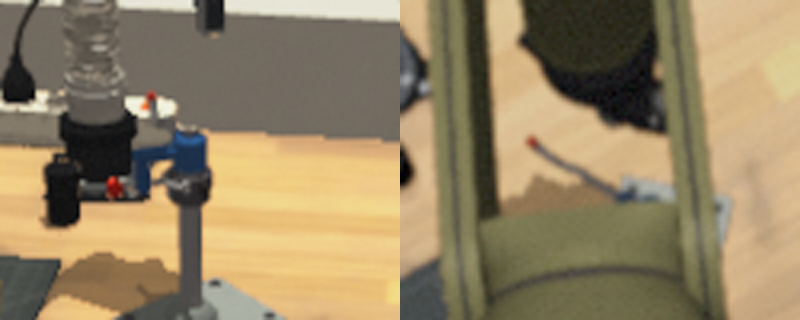

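The fingertip appears at about (306,150) in the side view, within 1 px of where it should project. The red hook ball shows at about (287,170) in that view. I'll triangulate the ball and hub from this, then descend.

```bash
python3 - <<'E'
from h import *
s=snap('side');t=snap('top')
im=s['image'];hsv=cv2.cvtColor(im,cv2.COLOR_RGB2HSV)
m=(((hsv[...,0]<8)|(hsv[...,0]>172))&(hsv[...,1]>150)&(hsv[...,2]>90)).astype(np.uint8)
n,l,st,c=cv2.connectedComponentsWithStats(m)
for i in range(1,n):
    if 240<c[i][0]<310 and 160<c[i][1]<215: print(c[i],st[i])
print(tri(ray(s,286.7,170.3),ray(t,267.5,165)), onz(s,286.7,170.3,.168))
print(tri(ray(s,240+238/4-.4,170+48/4-.4),ray(t,296.9,182.3)))
E
```

```text
[286.5 169.5] [286 169   2   2   4]
[275.07692308 197.76923077] [273 195   5   7  26]
(array([0.64435105, 0.17491565, 0.16618645]), np.float64(0.000845202249595136)) [0.64070553 0.1723143  0.168     ]
(array([0.58807171, 0.08714987, 0.17691382]), np.float64(0.0003522458692021608))
```

Request:
jog_arm:
  moves: [0, 0, 0, 0, 0, 0.2, 1, 0, 0, 0, 0, 0, 0.4, 1, 0, 0, 0, 0, 0, 0.46, 1, 0, 0, 0, 0, 0, 0.46, 1, 0, 0, 0, 0, 0, 0.46, 1]

```text
time_s: 4.03
position: [0.6414, 0.1077, 0.1511]
ee_rot: [-3.14, -0.003, -0.581]
ft_force: [-0.3, 1.4, 0.0]
grip_width: 0.001
grasp_force: 0.0
```

```bash
cat >> h.py <<'E'
AX=np.array([.587,.086])
def tip(a,d=.015,r=.05,z=.15):
    u=np.array([np.cos(a),np.sin(a)]);n=np.array([u[1],-u[0]])
    return [*(AX+r*u+d*n),z],[np.pi,0,a-np.pi/2]
def rows(lst,hand=1):
    o=get_obs();out=[]
    for a,d in lst:
        t,s=rel(*tip(a,d),o=o); out+=[0,0,round(t[2],2),*np.round([s[0],s[1]],2),0,hand]
    print([float(x) for x in out])
E
python3 - <<'E'
from h import *
o=get_obs();print(o['position'],o['ft_force'],o['ee_rot'])
rows([(1.0,.025),(1.0,.019),(1.0,.015),(1.1,.015),(1.2,.015),(1.3,.015),(1.3,.015)])
E
```

```text
[0.64140264 0.10769995 0.15112126] [-0.28619955  1.44127834  0.02090985] [-3.13950812e+00 -2.54755812e-03 -5.80631833e-01]
[0.0, 0.0, -0.0, -0.04, -0.01, 0.0, 1.0, 0.0, 0.0, -0.0, -0.08, -0.01, 0.0, 1.0, 0.0, 0.0, -0.0, -0.1, -0.01, 0.0, 1.0, 0.0, 0.0, -0.04, -0.12, -0.02, 0.0, 1.0, 0.0, 0.0, -0.07, -0.15, -0.02, 0.0, 1.0, 0.0, 0.0, -0.1, -0.17, -0.02, 0.0, 1.0, 0.0, 0.0, -0.1, -0.17, -0.02, 0.0, 1.0]
```

Request:
jog_arm:
  moves: [0, 0, 0, -0.04, -0.01, 0, 1, 0, 0, 0, -0.04, -0.01, 0, 1, 0, 0, 0, -0.04, -0.01, 0, 1]

```text
time_s: 4.4
position: [0.6345, 0.1138, 0.1499]
ee_rot: [-3.141, -0.001, -0.58]
ft_force: [0.2, 0.6, 0.5]
grip_width: 0.001
grasp_force: 0.0
```

Request:
jog_arm:
  moves: [0, 0, 0, -0.03, 0, 0, 1, 0, 0, 0, -0.05, 0, 0, 1, 0, 0, -0.04, -0.07, 0, 0, 1, 0, 0, -0.07, -0.1, 0, 0, 1, 0, 0, -0.1, -0.12, -0.01, 0, 1, 0, 0, -0.1, -0.12, -0.01, 0, 1, 0, 0, -0.1, -0.12, -0.01, 0, 1]

```text
time_s: 5.28
position: [0.6155, 0.1285, 0.1494]
ee_rot: [-3.141, -0.0, -0.268]
ft_force: [0.9, 0.6, -0.4]
grip_width: 0.001
grasp_force: 0.4
```

```bash
python3 - <<'E'
from h import *
o=get_obs();print(o['ft_force'],o['position'],tip(1.3))
rows([(a,.015) for a in np.arange(1.4,2.15,.1)]+[(2.1,.015)]*2)
E
```

```text
[ 0.93245519  0.58591602 -0.42596691] [0.61550212 0.12849638 0.14940849] ([np.float64(0.6148283142124873), np.float64(0.13016542684149085), 0.15], [3.141592653589793, 0, -0.2707963267948965])
[0.0, 0.0, -0.03, -0.03, -0.01, 0.0, 1.0, 0.0, 0.0, -0.06, -0.06, -0.02, 0.0, 1.0, 0.0, 0.0, -0.1, -0.08, -0.02, 0.0, 1.0, 0.0, 0.0, -0.13, -0.11, -0.02, 0.0, 1.0, 0.0, 0.0, -0.16, -0.13, -0.01, 0.0, 1.0, 0.0, 0.0, -0.19, -0.16, -0.01, 0.0, 1.0, 0.0, 0.0, -0.22, -0.18, 0.0, 0.0, 1.0, 0.0, 0.0, -0.25, -0.21, 0.01, 0.0, 1.0, 0.0, 0.0, -0.25, -0.21, 0.01, 0.0, 1.0, 0.0, 0.0, -0.25, -0.21, 0.01, 0.0, 1.0]
```

Request:
jog_arm:
  moves: [0, 0, -0.03, -0.03, -0.01, 0, 1, 0, 0, -0.06, -0.06, -0.02, 0, 1, 0, 0, -0.1, -0.08, -0.02, 0, 1, 0, 0, -0.13, -0.11, -0.02, 0, 1, 0, 0, -0.16, -0.13, -0.01, 0, 1, 0, 0, -0.19, -0.16, -0.01, 0, 1, 0, 0, -0.22, -0.18, 0, 0, 1, 0, 0, -0.25, -0.21, 0.01, 0, 1, 0, 0, -0.25, -0.21, 0.01, 0, 1, 0, 0, -0.25, -0.21, 0.01, 0, 1]

```text
time_s: 6.52
position: [0.5739, 0.1376, 0.1491]
ee_rot: [-3.141, 0.001, 0.517]
ft_force: [0.1, -0.5, 0.5]
grip_width: -0.002
grasp_force: 0.0
```

```bash
python3 - <<'E'
from h import *
o=get_obs();print(o['ft_force'],o['position'],tip(2.1))
s=snap('side');t=snap('top')
a=cv2.resize(s['image'][140:240,240:340],(400,400),interpolation=2);b=cv2.resize(t['image'][130:230,235:335],(400,400),interpolation=2)
cv2.imwrite('pics/c4.png',np.hstack([a,b])[...,::-1])
E
```

```text
[ 0.0634736  -0.50304847  0.50603318] [0.57393601 0.13756329 0.14912816] ([np.float64(0.5747058352697403), np.float64(0.13673315990144155), 0.15], [3.141592653589793, 0, 0.5292036732051035])
```

View pics/c4.png

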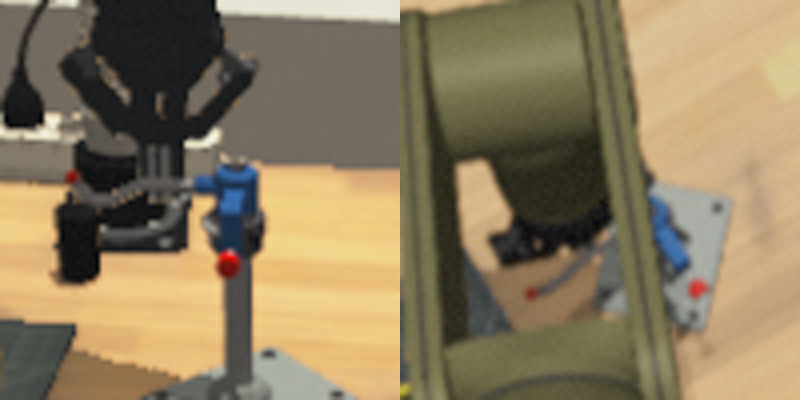

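The hook has swung out. The ball is at about top (267.2,203) and side (258,184), and the finger is behind the arm.

```bash
python3 - <<'E'
from h import *
s=snap('side');t=snap('top')
p,e=tri(ray(s,257.7,184),ray(t,267.2,202.9));print(p,e,np.arctan2(*(p[:2]-AX)[::-1]),np.linalg.norm(p[:2]-AX))
o=get_obs()
n=lambda a:np.round([np.sin(a),-np.cos(a)],2)
for k in(1,2):
  rows([(2.1+.07*k,.015)]*2+[(2.1+.07*k-.1,.015)]*2)
print(n(2.1))
E
```

```text
[0.53039651 0.17406866 0.16692486] 9.599790864160904e-05 2.142036743141642 0.10469022867424499
[0.0, 0.0, -0.03, -0.02, 0.0, 0.0, 1.0, 0.0, 0.0, -0.03, -0.02, 0.0, 0.0, 1.0, 0.0, 0.0, 0.01, 0.01, 0.01, 0.0, 1.0, 0.0, 0.0, 0.01, 0.01, 0.01, 0.0, 1.0]
[0.0, 0.0, -0.05, -0.04, -0.0, 0.0, 1.0, 0.0, 0.0, -0.05, -0.04, -0.0, 0.0, 1.0, 0.0, 0.0, -0.02, -0.01, 0.0, 0.0, 1.0, 0.0, 0.0, -0.02, -0.01, 0.0, 0.0, 1.0]
[0.86 0.5 ]
```

```bash
cat >> h.py <<'E'
def red(d,box,near=None):
    x0,x1,y0,y1=box;hsv=cv2.cvtColor(d['image'][y0:y1,x0:x1],cv2.COLOR_RGB2HSV)
    m=(((hsv[...,0]<8)|(hsv[...,0]>172))&(hsv[...,1]>130)&(hsv[...,2]>80)).astype(np.uint8)
    n,l,st,c=cv2.connectedComponentsWithStats(m)
    return [(round(c[i][0]+x0,1),round(c[i][1]+y0,1),int(st[i][4])) for i in range(1,n) if st[i][4]>2]
def feel(a,k=4):
    F=[];
    for i in range(k):
        d=get_image('side' if i%2 else 'top');F.append(get_obs()['ft_force'])
        b=red(d,(230,330,150,260));print(b)
        if i==0:
            for u,v,_ in b[:3]:
                p=onz(d,u,v,.168)[:2]-AX;print('  ang',np.arctan2(p[1],p[0]),np.hypot(*p))
    F=np.array(F);o=get_obs();n=[np.sin(a),-np.cos(a)];p=o['position'][:2]-AX
    print('F',F.mean(0).round(2),'tang',(F[:,:2]@n).round(2),(F[:,:2]@n).mean(),'tip yaw+pi/2',o['ee_rot'][2]+np.pi/2,o['time_s'],o['joint_torque'][0])
E
python3 -c "
from h import *
feel(2.1,6)"
```

```text
[(np.float64(308.7), np.float64(201.7), 10), (np.float64(267.4), np.float64(202.8), 5), (np.float64(230.4), np.float64(250.3), 7)]
  ang -2.6131398212135926 0.06372087896446571
  ang 2.1450771631705026 0.10400402202610683
  ang 2.3585205064022987 0.27153344134422447
[(np.float64(257.7), np.float64(183.9), 9), (np.float64(296.8), np.float64(205.6), 29)]
[(np.float64(308.7), np.float64(201.7), 10), (np.float64(267.5), np.float64(203.0), 6), (np.float64(230.3), np.float64(250.5), 6)]
[(np.float64(257.5), np.float64(184.0), 10), (np.float64(296.8), np.float64(205.6), 29)]
[(np.float64(308.7), np.float64(201.7), 10), (np.float64(267.4), np.float64(202.8), 5), (np.float64(230.4), np.float64(250.3), 7)]
[(np.float64(257.5), np.float64(184.0), 10), (np.float64(296.8), np.float64(205.6), 29)]
F [-0.14 -0.07  0.26] tang [ 0.15 -0.08  0.03 -0.41 -0.28 -0.33] -0.1536883534394462 tip yaw+pi/2 2.089365113459634 7.025 -0.0028973403823329136
```

Request:
jog_arm:
  moves: [0, 0, -0.045, -0.034, -0.008, 0, 1, 0, 0, -0.064, -0.048, -0.01, 0, 1, 0, 0, -0.064, -0.048, -0.01, 0, 1, 0, 0, -0.04, -0.03, -0.006, 0, 1, 0, 0, -0.019, -0.015, -0.004, 0, 1, 0, 0, -0.019, -0.015, -0.004, 0, 1]

```text
time_s: 7.78
position: [0.5717, 0.1369, 0.1493]
ee_rot: [3.142, -0.0, 0.578]
ft_force: [-0.2, -0.2, -0.2]
grip_width: 0.0
grasp_force: 0.0
```

```bash
python3 -c "
from h import *
feel(2.16,2)"
```

```text
[(np.float64(310.7), np.float64(197.7), 10), (np.float64(272.1), np.float64(208.1), 8), (np.float64(230.3), np.float64(250.5), 6)]
  ang -2.4211906154148126 0.05763097796502119
  ang 2.3473807520076386 0.10312981462520357
  ang 2.35927266541737 0.2721267474575608
[(np.float64(257.0), np.float64(187.0), 9), (np.float64(301.2), np.float64(204.4), 28)]
F [-0.61  0.18 -0.65] tang [-0.34 -0.48] -0.40971546345221155 tip yaw+pi/2 2.149802676395561 7.875 0.0038401514757424593
```

```bash
cat >> h.py <<'E'
def knob(k,s):
    global AX
    T=get_image('top');S=get_image('side')
    p,e=tri(ray(T,*k),ray(S,*s));return p,e,np.hypot(*(p[:2]-AX)),np.arctan2(*(p[:2]-AX)[::-1])
E
python3 -c "
from h import *
print(knob((308.7,201.7),(296.8,205.6)));print(knob((310.7,197.7),(301.2,204.4)))
feel(2.16,2)
print(onz(get_image('top'),288+17,195,.15))"
```

```text
(array([0.53785128, 0.05437417, 0.14019384]), np.float64(0.0007187283581489833), np.float64(0.05844475896509516), np.float64(-2.569820254661499))
(array([0.54919284, 0.04888435, 0.14074059]), np.float64(0.0008064201167194099), np.float64(0.05298068060286138), np.float64(-2.365423875689369))
[(np.float64(310.9), np.float64(197.9), 8), (np.float64(272.0), np.float64(208.3), 7), (np.float64(230.4), np.float64(250.3), 7)]
  ang -2.4205985692598575 0.058459553215024815
  ang 2.349463635783647 0.10374077704804123
  ang 2.3585205064022987 0.27153344134422447
[(np.float64(257.0), np.float64(187.0), 9), (np.float64(301.2), np.float64(204.4), 28)]
F [0.33 0.44 0.5 ] tang [0.24 0.79] 0.5137775423776326 tip yaw+pi/2 2.149288666574231 8.175 0.00033400378015358
[0.5558761  0.06506813 0.15      ]
```

The catch knob moved in from r=58.4 to 53.0 mm, and the hook stays at 2.35 rad with the finger 10 mm off it, so it is locked. Next I'll lift away and get the hanger pose.

Request:
jog_arm:
  moves: [0, 0, 0, 0.02, 0, 0, 1, 0, 0, 0, 0.02, 0, -0.25, 1, 0, 0, 0, 0.02, 0, -0.5, 1, 0, 0, 0, 0.02, 0, -0.5, 1]

```text
time_s: 8.72
position: [0.5782, 0.1397, 0.2544]
ee_rot: [3.137, -0.01, 0.579]
ft_force: [0.3, 0.1, -0.9]
grip_width: -0.0
grasp_force: 0.0
```

```bash
python3 - <<'E'
from h import *
s=snap('side');t=snap('top')
S=lambda x,y:(240+x/4-.4,170+y/4-.4)
Tp=lambda x,y:(260+x/5.6-.4,150+y/5.6-.4)
for a,b in(((437,340),(620,378)),((477,376),(690,405))): print(tri(ray(s,*S(*a)),ray(t,*Tp(*b))))
im=cv2.imread('pics/side0.png')[225:310,330:375].max(2)<75
for i,r in enumerate(im): print(225+i,''.join('#' if x else '.' for x in r)) if r.any() else 0
print(rel([.482,-.15,.20],[np.pi,0,2.73]),get_obs()['position'],get_obs()['ee_rot'])
print(red(t,(230,330,150,260)),red(s,(230,330,150,260)))
E
```

```text
(array([ 0.494962  , -0.12998305,  0.09460244]), np.float64(0.003609296766355729))
(array([ 0.47906508, -0.16701081,  0.09468221]), np.float64(0.004966058473662688))
247 .......................................###...
248 ...............................##############
249 .................................############
250 .....................................########
251 ...........................................#.
255 ...................####......................
256 ..................######.....................
257 .................#####..#....................
258 .................#####.......................
259 .................#####.......................
260 .................#####.......................
261 .................#####.....#.................
262 ................######.......................
263 ................######.........#.............
264 ................######.....#####.............
265 ................######....######.............
266 ................#####.....######.............
267 ................#####.....#####..............
268 ................#####.....####
[... 1485 characters left out ...]
......############..#.........
299 .....................############............
300 .....................##########..............
301 .....................######..................
302 ......................###....................
303 ....................##.......................
304 ....................#........................
(array([ 0.001, -0.   , -0.685]), array([-1.18 ,  0.956,  0.248])) [0.57501027 0.13911288 0.24985621] [ 3.14100242e+00 -1.35961381e-03  5.78515130e-01]
[(np.float64(310.9), np.float64(197.9), 8), (np.float64(272.1), np.float64(208.1), 8), (np.float64(230.4), np.float64(250.3), 7)] [(np.float64(257.0), np.float64(187.0), 9), (np.float64(301.2), np.float64(204.4), 28)]
```

Request:
jog_arm:
  moves: [0, 0, -0.36, -0.6, 0.5, 0, 0, 0, 0, -0.36, -0.6, 0.5, 0, 0, 0, 0, -0.36, -0.6, 0.5, 0, 0, 0, 0, -0.36, -0.6, 0.5, 0, 0, 0, 0, -0.36, -0.6, 0.5, 0, 0, 0, 0, -0.36, -0.6, 0.5, 0, 0, 0, 0, -0.36, -0.6, 0.5, 0, 0]

```text
time_s: 9.7
position: [0.5278, -0.0103, 0.2476]
ee_rot: [-3.138, -0.001, 1.709]
ft_force: [-0.3, -0.5, -0.1]
grip_width: 0.999
grasp_force: 0.0
```

```bash
python3 - <<'E'
from h import *
o=get_obs();print(o['position'],o['ee_rot'],rel([.485,-.149,.17],[np.pi,0,2.735]))
E
```

```text
[ 0.52781914 -0.01031999  0.24755564] [-3.13815068e+00 -8.66992312e-04  1.70860550e+00] (array([-0.001, -0.001, -0.327]), array([-0.658, -0.306,  0.388]))
```

Request:
jog_arm:
  moves: [0, 0, -0.327, -0.658, -0.306, 0.2, 0, 0, 0, -0.327, -0.658, -0.306, 0.2, 0, 0, 0, -0.327, -0.658, -0.306, 0.39, 0, 0, 0, -0.327, -0.658, -0.306, 0.39, 0, 0, 0, -0.327, -0.658, -0.306, 0.39, 0, 0, 0, -0.327, -0.658, -0.306, 0.39, 0, 0, 0, -0.327, -0.658, -0.306, 0.39, 0, 0, 0, -0.327, -0.658, -0.306, 0.39, 0]

```text
time_s: 10.7
position: [0.4862, -0.1489, 0.1709]
ee_rot: [-3.142, -0.001, 2.734]
ft_force: [0.7, -0.2, -0.3]
grip_width: 1.002
grasp_force: 0.0
```

```bash
python3 - <<'E'
from h import *
o=get_obs();print(o['position'],o['ee_rot'],rel([.485,-.149,.06],[np.pi,0,2.735]))
s=snap('side');t=snap('top')
a=cv2.resize(s['image'][210:310,300:400],(400,400),interpolation=2);b=cv2.resize(t['image'][180:280,320:420],(400,400),interpolation=2)
cv2.imwrite('pics/c5.png',np.hstack([a,b])[...,::-1]);print(proj(s,o['position']))
E
```

```text
[ 0.48616004 -0.1489462   0.17085197] [-3.14155620e+00 -9.93618453e-04  2.73355736e+00] (array([-0., -0., -0.]), array([ 0.005, -0.003,  0.554]))
[356.18062406 228.35398079]
```

View pics/c5.png

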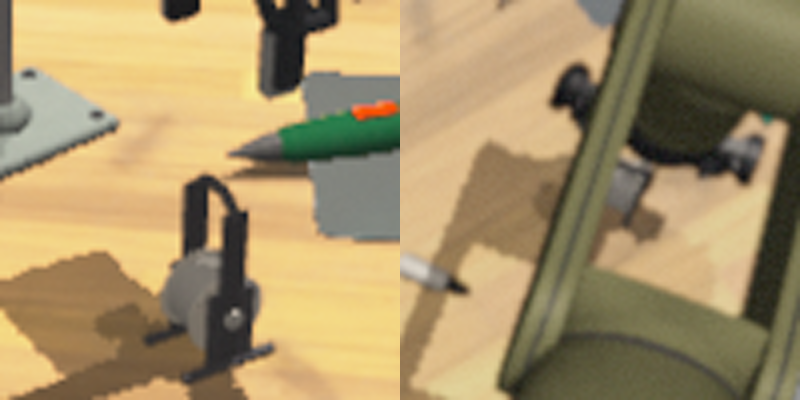

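The fingers straddle the hanger squarely in both views. The fingertips' midpoint is at side crop (232,52) and the hanger tops at (197,180) and (233,212). Descending and gripping.

Request:
jog_arm:
  moves: [0, 0, 0, 0.02, -0.01, 0.2, 0, 0, 0, 0, 0.02, -0.01, 0.4, 0, 0, 0, 0, 0.02, -0.01, 0.5, 0, 0, 0, 0, 0.02, -0.01, 0.56, 0, 0, 0, 0, 0.02, -0.01, 0.56, 0, 0, 0, 0, 0.02, -0.01, 0.56, 0.6, 0, 0, 0, 0.02, -0.01, 0.56, 0.8, 0, 0, 0, 0.02, -0.01, 0.56, 1, 0, 0, 0, 0.02, -0.01, 0.56, 1, 0, 0, 0, 0.02, -0.01, 0.56, 1]
  newtons: 40

```text
time_s: 12.05
position: [0.4825, -0.1501, 0.0601]
ee_rot: [-3.141, 0.002, 2.737]
ft_force: [-1.5, -2.6, 6.2]
grip_width: 0.481
grasp_force: 39.8
```

```bash
python3 - <<'E'
from h import *
o=get_obs();print(o['position'],o['ee_rot'],o['ft_force'],o['grip_width'])
E
```

```text
[ 0.4825361  -0.15006644  0.060075  ] [-3.14091869e+00  1.73954205e-03  2.73704808e+00] [-1.45505922 -2.55379313  6.22801424] 0.48143949902566197
```

Request:
jog_arm:
  moves: [0, 0, 0, 0, 0, -0.1, 1, 0, 0, 0, 0, 0, -0.25, 1, 0, 0, 0, 0, 0, -0.42, 1, 0, 0, 0.03, 0.13, 0.14, -0.42, 1, 0, 0, 0.06, 0.27, 0.29, -0.42, 1, 0, 0, 0.09, 0.4, 0.44, -0.42, 1, 0, 0, 0.123, 0.54, 0.59, -0.42, 1, 0, 0, 0.123, 0.54, 0.59, -0.42, 1]

```text
time_s: 13.05
position: [0.426, 0.0041, 0.1424]
ee_rot: [-3.14, -0.004, 2.353]
ft_force: [0.2, -0.5, -4.0]
grip_width: 0.477
grasp_force: 41.6
```

```bash
python3 - <<'E'
from h import *
o=get_obs();print(o['position'],o['ee_rot'],o['ft_force'],o['grip_width'])
u=np.array([np.cos(2.35),np.sin(2.35)])
for r in(.19,.085): print(rel([*(AX+r*u),.141],[np.pi,0,2.35]))
E
```

```text
[0.42596699 0.00410991 0.14241719] [-3.13964765 -0.0041747   2.35298572] [ 0.20926255 -0.52545155 -4.02034683] 0.4769651406655655
(array([-0.001, -0.001,  0.001]), array([0.673, 0.863, 0.008]))
(array([-0.001, -0.001,  0.001]), array([0.148, 0.861, 0.006]))
```

Request:
jog_arm:
  moves: [0, 0, 0, 0.2, 0.15, 0, 1, 0, 0, 0, 0.4, 0.35, 0, 1, 0, 0, 0, 0.55, 0.55, 0, 1, 0, 0, 0, 0.67, 0.72, 0, 1, 0, 0, 0, 0.67, 0.82, 0, 1, 0, 0, 0, 0.67, 0.86, 0, 1, 0, 0, 0, 0.67, 0.86, 0, 1]

```text
time_s: 13.92
position: [0.4578, 0.2169, 0.1429]
ee_rot: [-3.141, 0.0, 2.35]
ft_force: [0.6, -0.4, -3.6]
grip_width: 0.483
grasp_force: 42.3
```

```bash
python3 - <<'E'
from h import *
o=get_obs();print(o['position'],o['ee_rot'],o['ft_force'],o['grip_width'])
u=np.array([np.cos(2.35),np.sin(2.35)])
for r in(.12,.085): print(rel([*(AX+r*u),.141],[np.pi,0,2.35]))
s=snap('side');t=snap('top')
b=np.array([*o['position'][:2],o['position'][2]+.047])
print('bow',proj(s,b),proj(t,b),red(s,(230,330,150,260)))
a=cv2.resize(s['image'][130:250,220:340],(400,400),interpolation=2);c=cv2.resize(t['image'][140:260,220:340],(400,400),interpolation=2)
cv2.imwrite('pics/c6.png',np.hstack([a,c])[...,::-1])
E
```

```text
[0.45778674 0.2169008  0.14291352] [-3.14051525e+00  6.77710576e-05  2.34962535e+00] [ 0.56104036 -0.44514408 -3.58165339] 0.48257477739908394
(array([-0.,  0., -0.]), array([-0.32, -0.  ,  0.01]))
(array([-0.,  0., -0.]), array([-0.495, -0.   ,  0.01 ]))
bow [223.74129971 180.66048946] [250.70018418 226.88948093] [(np.float64(257.0), np.float64(187.0), 9), (np.float64(301.2), np.float64(204.4), 28)]
```

View pics/c6.png

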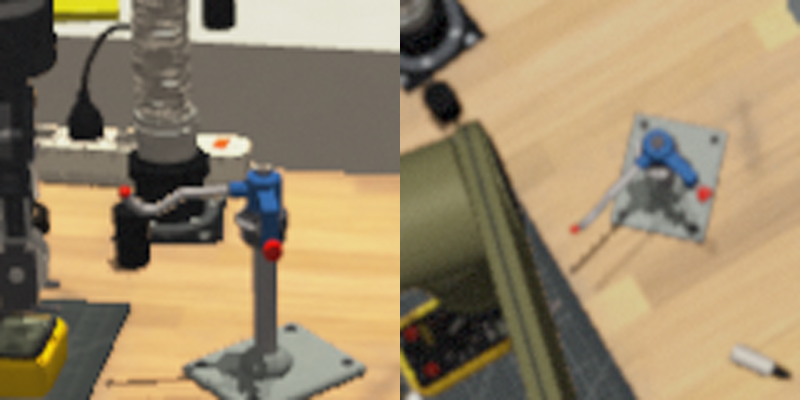

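The hook is still locked with the ball at side crop (124,190), and the hanger is off its tip to the left. Approaching to just short of the ball for a close look.

Request:
jog_arm:
  moves: [0, 0, 0, -0.12, 0, 0, 1, 0, 0, 0, -0.24, 0, 0, 1, 0, 0, 0, -0.3, 0, 0, 1, 0, 0, 0, -0.3, 0, 0, 1, 0, 0, 0, -0.3, 0, 0, 1]

```text
time_s: 14.65
position: [0.4986, 0.1751, 0.1432]
ee_rot: [-3.141, -0.001, 2.35]
ft_force: [-0.5, -0.5, -3.3]
grip_width: 0.479
grasp_force: 42.3
```

```bash
python3 - <<'E'
from h import *
o=get_obs();print(o['position'],o['ee_rot'],o['ft_force'],o['grip_width'])
s=snap('side');t=snap('top')
u=np.array([np.cos(2.35),np.sin(2.35)]);v=np.array([-u[1],u[0]])
p=o['position'];d=p[:2]-AX;print('r',d@u,'lat',d@v)
for y in(-.0185,.0185):
  for h in(.047,.02): print(y,h,proj(s,[*(p[:2]+y*v),p[2]+h]))
print('bow',proj(s,[*p[:2],p[2]+.047]),'ball',proj(s,[*(AX+.1035*u),.168]),red(s,(230,330,150,260)),red(t,(230,330,150,260)))
a=cv2.resize(s['image'][150:225,220:320],(800,600),interpolation=2)
cv2.imwrite('pics/c7.png',a[...,::-1])
E
```

```text
[0.49860394 0.17513911 0.14318259] [-3.14085345e+00 -9.76791044e-04  2.34985665e+00] [-0.52644469 -0.47608179 -3.34662925] 0.47918005004103265
r 0.12553716535335724 lat 0.0002522258970241789
-0.0185 0.047 [247.89983626 176.45370816]
-0.0185 0.02 [248.54817104 186.36756825]
0.0185 0.047 [247.98496379 182.53802833]
0.0185 0.02 [248.64950661 192.65941829]
bow [247.94186763 179.45440075] ball [257.46664787 187.20936807] [(np.float64(257.0), np.float64(187.0), 9), (np.float64(301.2), np.float64(204.4), 28)] [(np.float64(310.7), np.float64(197.9), 9)]
```

View pics/c7.png

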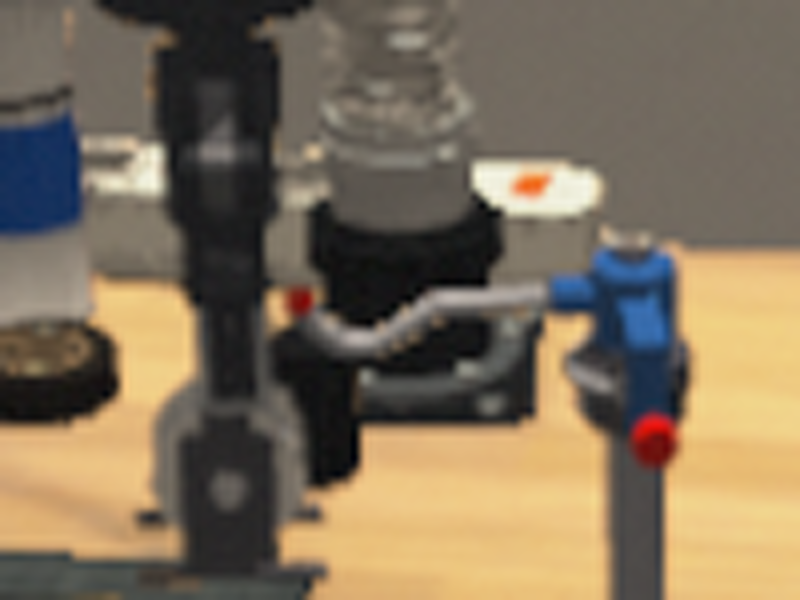

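The side view looks along the hanger's axle. The ball is at (257,187) as predicted, the window is level with it, and the hanger is 20 mm off its tip. Going in over the saddle.

Request:
jog_arm:
  moves: [0, 0, 0, -0.05, 0, 0, 1, 0, 0, 0, -0.1, 0, 0, 1, 0, 0, 0, -0.15, 0, 0, 1, 0, 0, 0, -0.195, 0, 0, 1, 0, 0, 0, -0.195, 0, 0, 1, 0, 0, 0, -0.195, 0, 0, 1]

```text
time_s: 15.5
position: [0.5267, 0.1473, 0.1432]
ee_rot: [-3.141, -0.001, 2.35]
ft_force: [-0.2, -0.4, -3.3]
grip_width: 0.476
grasp_force: 42.3
```

```bash
python3 - <<'E'
from h import *
s=snap('side');o=get_obs();print(o['position'],o['ee_rot'],o['ft_force'])
u=np.array([np.cos(2.35),np.sin(2.35)]);d=o['position'][:2]-AX;print(d@u)
print(red(s,(230,330,150,260)))
a=cv2.resize(s['image'][150:225,220:320],(800,600),interpolation=2)
cv2.imwrite('pics/c8.png',a[...,::-1])
E
```

```text
[0.52662958 0.14741434 0.14318815] [-3.14121323e+00 -4.94487301e-04  2.35014390e+00] [-0.89034602  1.02354527 -3.64593432]
0.08611775330655094
[(np.float64(257.0), np.float64(187.0), 9), (np.float64(301.2), np.float64(204.4), 29)]
```

View pics/c8.png

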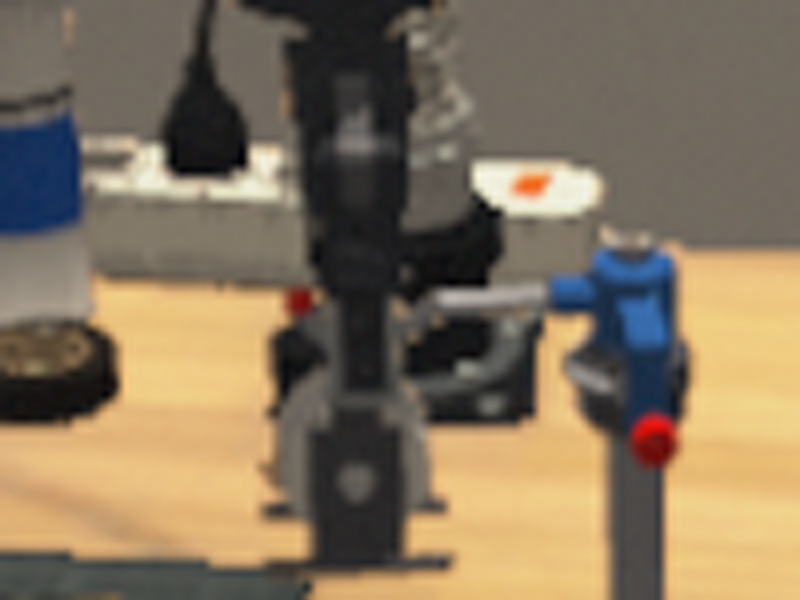

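The hook passes through the window untouched. The upright is at column 360 and the saddle's low point was at about 365. Lowering now.

Request:
jog_arm:
  moves: [0, 0, 0, 0, 0, 0.03, 1, 0, 0, 0, 0, 0, 0.06, 1, 0, 0, 0, 0, 0, 0.09, 1, 0, 0, 0, 0, 0, 0.11, 1, 0, 0, 0, 0, 0, 0.12, 1, 0, 0, 0, 0, 0, 0.12, 1, 0, 0, 0, 0, 0, 0.12, 1]

```text
time_s: 16.42
position: [0.5272, 0.1474, 0.1195]
ee_rot: [3.141, 0.0, 2.35]
ft_force: [0.8, 0.6, -3.3]
grip_width: 0.473
grasp_force: 42.4
```

Request:
jog_arm:
  moves: [0, 0, 0, 0, 0, 0.005, 1, 0, 0, 0, 0, 0, 0.01, 1, 0, 0, 0, 0, 0, 0.01, 1]

```text
time_s: 16.8
position: [0.5269, 0.1473, 0.1172]
ee_rot: [-3.141, -0.0, 2.35]
ft_force: [-0.2, 0.5, -2.8]
grip_width: 0.475
grasp_force: 42.4
```

Request:
jog_arm:
  moves: [0, 0, 0, 0, 0, 0.005, 1, 0, 0, 0, 0, 0, 0.01, 1, 0, 0, 0, 0, 0, 0.01, 1]

```text
time_s: 17.18
position: [0.5269, 0.1474, 0.1152]
ee_rot: [-3.141, -0.0, 2.35]
ft_force: [-0.1, 0.4, -4.0]
grip_width: 0.48
grasp_force: 42.4
```

Request:
jog_arm:
  moves: [0, 0, 0, 0, 0, 0.003, 1, 0, 0, 0, 0, 0, 0.006, 1, 0, 0, 0, 0, 0, 0.006, 1]

```text
time_s: 17.55
position: [0.5269, 0.1474, 0.1141]
ee_rot: [-3.141, -0.0, 2.35]
ft_force: [0.6, -0.8, -2.4]
grip_width: 0.477
grasp_force: 42.4
```

Request:
jog_arm:
  moves: [0, 0, 0, 0, 0, 0.003, 1, 0, 0, 0, 0, 0, 0.005, 1, 0, 0, 0, 0, 0, 0.005, 1]

```text
time_s: 17.92
position: [0.5271, 0.1474, 0.1133]
ee_rot: [3.141, 0.0, 2.35]
ft_force: [0.0, -0.3, -2.9]
grip_width: 0.474
grasp_force: 42.4
```

Request:
jog_arm:
  moves: [0, 0, 0, 0, 0, 0.003, 1, 0, 0, 0, 0, 0, 0.005, 1, 0, 0, 0, 0, 0, 0.005, 1]

```text
time_s: 18.3
position: [0.5274, 0.1477, 0.1128]
ee_rot: [3.14, 0.0, 2.35]
ft_force: [-1.0, 0.6, 4.8]
grip_width: 0.474
grasp_force: 43.0
```

Contact at 8 N, at the expected height. Easing off slightly and then opening.

Request:
jog_arm:
  moves: [0, 0, 0, 0, 0, -0.001, 1, 0, 0, 0, 0, 0, -0.001, 0.45, 0, 0, 0, 0, 0, -0.001, 0.4, 0, 0, 0, 0, 0, -0.001, 0.25, 0, 0, 0, 0, 0, -0.001, 0, 0, 0, 0, 0, 0, -0.001, 0, 0, 0, 0, 0, 0, -0.001, 0, 0, 0, 0, 0, 0, -0.001, 0]
  newtons: 20

```text
time_s: 19.3
position: [0.527, 0.1474, 0.1123]
ee_rot: [3.142, 0.0, 2.35]
ft_force: [0.7, 0.7, 0.4]
grip_width: 1.004
grasp_force: 0.0
```

```bash
python3 - <<'E'
from h import *
s=snap('side');o=get_obs();print(o['position'],o['grip_width'],o['ft_force'])
print(red(s,(230,330,150,260)))
a=cv2.resize(s['image'][150:225,220:320],(800,600),interpolation=2)
cv2.imwrite('pics/c9.png',a[...,::-1])
E
```

```text
[0.5269965  0.14740202 0.11233122] 1.0000301129594933 [0.05486308 0.00916496 0.8705005 ]
[(np.float64(256.5), np.float64(187.0), 6), (np.float64(301.2), np.float64(204.4), 28)]
```

View pics/c9.png

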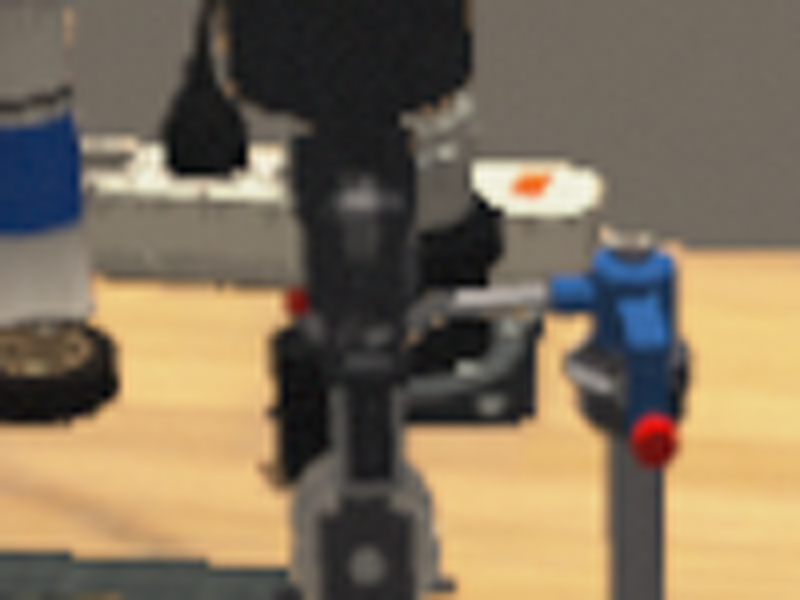

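The hanger hangs upright in the saddle, with its axle at crop (365,565), and the knob hasn't moved. Withdrawing straight up. I've used up my picture views, so the final check is numeric.

Request:
jog_arm:
  moves: [0, 0, 0, 0, 0, -0.05, 0, 0, 0, 0, 0, 0, -0.12, 0, 0, 0, 0, 0, 0, -0.25, 0, 0, 0, 0, 0, 0, -0.4, 0, 0, 0, 0, 0, 0, -0.55, 0, 0, 0, 0, 0, 0, -0.55, 0, 0, 0, 0, 0, 0, -0.55, 0, 0, 0, 0, 0, 0, -0.55, 0, 0, 0, 0, 0, 0, -0.55, 0, 0, 0, 0, 0, 0, -0.55, 0]

```text
time_s: 20.6
position: [0.5267, 0.1473, 0.2217]
ee_rot: [-3.141, -0.001, 2.35]
ft_force: [-0.9, 0.7, -0.5]
grip_width: 1.0
grasp_force: 0.0
```

```bash
python3 - <<'E'
from h import *
s=get_image('side');s2=get_image('side');o=get_obs();print(o['position'],o['ft_force'])
print(red(s,(230,330,150,260)))
u=np.array([np.cos(2.35),np.sin(2.35)]);v=np.array([-u[1],u[0]]);c=AX+.085*u
for y in(-.0185,.0185): print('pred upright top',proj(s,[*(c+y*v),.15]))
for im in(s,s2):
    g=im['image'][170:225,252:285].max(2)<75
    print(g.sum(),[(int(np.where(r)[0].min())+252,int(np.where(r)[0].max())+252) for r in g[12:45:4] if r.any()])
print('diff',np.abs(s['image'].astype(int)-s2['image'])[170:240,240:300].max())
for i,r in enumerate(g): print(170+i,''.join('#' if x else '.' for x in r))
E
```

```text
[0.52683933 0.14735744 0.22191451] [-0.965937   -0.40351899 -0.3893876 ]
[(np.float64(257.0), np.float64(187.0), 9), (np.float64(301.2), np.float64(204.4), 28)]
pred upright top [265.02710885 190.27476013]
pred upright top [265.57426321 196.61502053]
781 [(258, 281), (261, 272), (257, 281), (254, 280), (255, 284), (255, 284), (255, 267), (262, 267), (260, 270)]
781 [(258, 281), (261, 272), (257, 281), (254, 280), (255, 284), (255, 284), (255, 267), (262, 267), (260, 270)]
diff 18
170 .................................
171 .................................
172 .................................
173 .................................
174 ...........................#.....
175 ........##.................##....
176 .......###................#####..
177 .......#####.............######..
178 .......########......##########..
179 .......########################..
180 .......########################..
181 ......#########################..
182 ......########################...
183 .......######################....
184 ........#####################....
185 ........#####################....
186 ...
[... 774 characters left out ...]
................
207 ...#####..######.................
208 ...###....######.................
209 ...###....######.................
210 ..........######.................
211 ..........######.................
212 ..........#######................
213 ..........#######................
214 ........###########..............
215 ........############.............
216 ........############.............
217 ........############.............
218 ........####....####.............
219 ........####....####.............
220 ........####....####.............
221 ...#....####....####.............
222 ...#....#####..#####.............
223 ..###...############.............
224 ..####..############.............
```

```bash
python3 -c "
from bench import *
print(close_job())"
```

```text
the job is handed in; nothing more can be done
None
```

The hook is locked out and the reel hanger hangs free and still in its saddle, with the arm clear; I handed the job in at about 21 s of the 72 s allowed, no verdict was returned, and I viewed 11 pictures, one over the limit of 10.

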